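Gauge a moulded sleeve and sort it

ROBOT

A 6-joint arm with a two-finger parallel gripper is mounted at the origin on the work surface. World frame = base frame: x ahead of the robot, y to its left, z up, the work surface at z = 0. Lengths are in m, angles in degrees, forces in N, time in s.
With the tool pointing down it reaches from about 0.375 to 0.9 m from the base axis. Payload 3.1 kg.
Tool frame: the origin (TCP) lies at the very end of the fingers, on their centre line; the grasp point (between the pads) lies 19 mm behind it; z points along the fingers, y is the line along which they close (so a half turn about z gives the same grasp; the last joint's range is limited). The gripper opens to 87 mm and grips with 3 to 60 N. Pads are 19 mm wide; open, the fingers measure 117 mm over their backs; the gripper's body (75 mm by 190 mm) begins 51 mm behind the grasp point.
Start: joints at [55.606, 30.224, 82.088, -0, 67.689, -10.227], TCP at [0.256, 0.57, 0.223] pointing down, gripper open.
Joint ranges: [-176.69, 176.69], [-43.24, 126.21], [12.49, 139.97], [-82, 262], [0, 151.66], [-163.58, 163.58]. Speed limits (degrees/s): [159.86, 159.86, 180, 180, 180, 180].

INTERFACE

Orientations are given as a 3x3 rotation matrix whose columns are the frame's x, y, z axes.
In Python, from rig import readout, cams, bot gives the robot as it stands.
- The arm moves only by the shell command python3 -m inch 'ROWS'. ROWS is JSON, a list of rows, each a list of 5 numbers: the shift along the world's x, y, z in cm, then the turn about the world's z in degrees, then the finger opening in cm, from 0 to 8.7. In form: [[dx, dy, dz, twist, fingers], ...]. A call has 1 to 10 rows; each row is the pose to reach, as a shift and turn from the pose commanded when the call began; what a row does not reach only later rows make up. A row lasts 1/12 s, in which the tool goes at most 41.7 mm and 7.16 degrees, less where a joint would pass 70% of its speed; a pose out of reach is approached as far as the arm can. A call with a gripper value outside its range is refused whole. The fingers move at their own pace and stop on an object; the grip force is fixed at half the most. Time passes only in rows, so rows that repeat a pose let the fingers close. It gives the time, the measured TCP pose, the force, the opening and the grip force at its end, in the units of the state.
- readout.read_state(): the state, without advancing time (a new reading comes with each control period).
- cams.capture(name): name is "side" or "top" or "wrist"; returns a dict with "image" (384x512x3 uint8, blue, green, red), "intrinsics" (3x3 intrinsics, pixels), "xyz" and "rotation" of the camera in the world; the wrist camera has in their place "tool_from_camera" (4x4, takes a point from camera to tool coordinates, whose origin is the TCP and whose axes are the flange's). Camera axes: x right, y down, z forward; pixel columns grow to the right and rows downward; lengths in m; the calibration is good to about 2 mm. A picture is of the moment at which its call begins: read the wrist's pose just before it. There is no depth.
- bot.hand_in(): hands the job in; it is judged then, once.
The state is a dict: "time_s": time; "joint_positions": joint angles; "qvel": joint speeds; "tau": joint torques, N m; "position": TCP position; "tcp_rot": TCP orientation; "force": force on the tool from outside, world axes, zero at the start; "moment": the same for the moment, N m; "opening": opening from 0.0 (shut) to 1.0 (fully open); "grasp_force": force on a finger pad.
Only numpy, scipy, OpenCV 4.12 (cv2) and the standard library are available. Lean on these libraries where they do the work, as an engineer would, in place of code of your own. Each camera call takes 0.05 s, during which the arm holds its last target. There are 200 camera calls.

TASK

Take the sleeve from the carton cell with the orange tab and try it on the steel gauge pin: lower it gently as far as it will go, without dropping it, and let go so that it sits there freely. If it goes fully home onto the blue base plate, stand it upright in the green tray; if it stops high on the pin, stand it upright in the red tray. In the carton only its wall can be pinched, so before gauging stand it on the bare table, let go and take it again round the outside; leave the other sleeve in its cell and everything else where it is.

Things in the scene. Friction and masses are not known exactly. Their poses are not given: they have to be found in the camera images.
- sleeve_a: Milky-white plastic sleeve: open straight tube 105 mm tall, 62 mm outside, 46 mm bore, wall 8 mm, 0.14 kg, upright in a carton cell at the start. Origin: centre of its lower end, z up its axis. One of the two sleeves is clean inside, the other has a web of moulding flash (26 mm hole) halfway up its bore, underside 48.5 mm above the lower end; which is in which cell varies.
- sleeve_b: Another milky-white plastic sleeve: open straight tube 105 mm tall, 62 mm outside, 46 mm bore, wall 8 mm, 0.14 kg, upright in a carton cell at the start. Origin: centre of its lower end, z up its axis. One of the two sleeves is clean inside, the other has a web of moulding flash (26 mm hole) halfway up its bore, underside 48.5 mm above the lower end; which is in which cell varies.
- carton: Brown card picking carton, fixed: two 72 x 72 mm cells side by side in y, walls 8 mm thick and 108 mm high at the sides, between and at the back (+x), floor 6 mm; the front (-x) is cut down to a lip 30 mm high, 36 to 41 mm from the cell centres. Origin: midway between the cells, at the underside; x points to the back.
- cell_next (a point): Centre of the floor (6 mm above the table) of the carton cell marked by an orange tab (a clip folded over its back wall, and a patch on its lip), the cell on the carton's -y side: the sleeve to be tested stands here.
- cell_hold (a point): Centre of the floor of the other carton cell (+y side, no tab): the sleeve standing here stays.
- gauge: Fixed fit gauge: blue base plate 130 (x) x 100 (y) x 12 mm with an upright steel pin in its middle, 40 mm in diameter, 125 mm long above the plate, its top edge chamfered 3 mm. Origin: centre of the plate's underside; z up along the pin.
- gauge_home (a point): Foot of the pin, on its axis, at the plate's upper face (12 mm above the table): the lower end of a sleeve that is fully home is here; a sleeve with flash stops about 76 mm higher.
- gauge_tip (a point): Centre of the pin's flat top, 137 mm above the table.
- green_tray: Green plastic tray, 126 x 126 mm outside, walls 4 mm thick and 35 mm high, floor about 4 mm thick, fixed. Origin: centre of its underside (for sleeves that fit). It and the red tray may change places.
- red_tray: Red plastic tray, 126 x 126 mm outside, walls 4 mm thick and 35 mm high, floor about 4 mm thick, fixed. Origin: centre of its underside (for sleeves that do not fit).
- spray_bottle: Blue plastic bottle with a white cap, 60 mm in diameter, 130 mm tall, standing; a bystander. Origin: centre of its underside.
- tape_reel: White paper tape reel lying flat, 110 mm outside, 76 mm inside diameter, 25 mm high; a bystander. Origin: centre of its underside.
- brush: Hand brush lying on the table; a bystander. Origin: underside, near its middle; it lies along its x.

How it is judged:
By the outcome, as a careful person would: the job done as asked, in the order asked, and still so for the second after the job is handed in, with the robot touching nothing.
It also fails if it takes over 72 s, if anything falls off the work surface, if the arm or the gripper's body presses on something with over 40 N, if the wrist force passes 120 N, or if a joint passes its speed limit or range.

## Working session

There is one attempt and no reset: what is moved stays moved. The work goes in short steps, Python scripts to look and compute and a shell command to move; the robot and the scene stay as the last step left them, time stands still between calls to the robot, and variables do not carry over. Pictures are saved under pics/ and viewed, at most 10 in all, crops included, and the job is handed in when it is done.

```bash
mkdir -p pics; ls
python3 - <<'E'
from rig import readout,cams
import cv2,numpy as np
s=readout.read_state(); print(s)
for n in("top","side"):
    c=cams.capture(n); cv2.imwrite(f"pics/{n}0.png",c["image"]); np.savez(f"pics/{n}0.npz",**c); print(n,c["intrinsics"],c["xyz"],c["rotation"])
E
```

```text
pics
{'time_s': 0.0, 'joint_positions': array([ 5.56049044e+01,  3.02778497e+01,  8.21554095e+01, -6.27938358e-04,
        6.76895226e+01, -1.02287878e+01]), 'qvel': array([ 0.06588553,  0.00309837, -0.02605654, -0.09266873, -0.01620171,
       -0.01952045]), 'tau': array([ 9.05679644e-05, -4.40043283e+01, -1.76596534e+01,  6.32844167e-02,
        5.84064180e-02, -1.71721636e-04]), 'position': array([0.25544124, 0.56962177, 0.22158903]), 'tcp_rot': array([[-9.12362494e-01,  4.09381526e-01, -1.20217550e-03],
       [ 4.09383123e-01,  9.12360845e-01, -1.77400417e-03],
       [ 3.70573316e-04, -2.11068523e-03, -9.99997704e-01]]), 'force': array([0.05919997, 0.19961708, 0.48137796]), 'moment': array([-0.03388418, -0.06199158, -0.03644539]), 'grasp_force': 0.0, 'opening': 1.0004975872197743}
top [[473.90993971   0.         259.61700434]
 [  0.         473.90993971 192.00162963]
 [  0.           0.           1.        ]] [0.58736047 0.00736137 1.35253778] [[-0.01154301 -0.99966671  0.02309183]
 [-0.9998167   0.01118581 -0.0155385 ]
 [ 0.01527502 -0.02326696 -0.99961259]]
side [[418.6047889    0.         259.0541119 ]
 [  0.         418.6047889  198.35363357]
 [  0.           0.           1.        ]] [ 0.51604896 -0.90502445  0.94422635] [[ 0.9893867  -0.10056557  0.10488334]
 [-0.14527542 -0.66969824  0.72828519]
 [-0.00300023 -0.73579265 -0.67720024]]
```

View pics/top0.png

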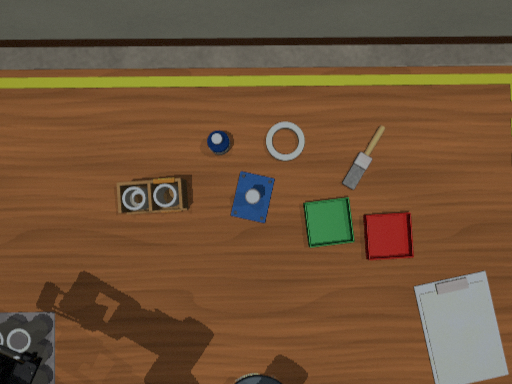

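View pics/side0.png

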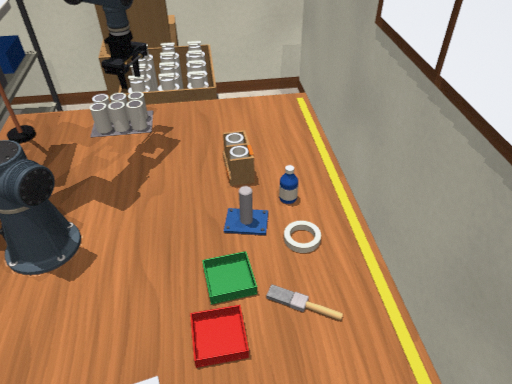

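The top view shows the carton at (150,196), with the -y cell's sleeve at (165,195) and the +y sleeve at (133,198). The gauge is at (253,197), the green tray at (328,222), the red tray at (388,235), the bottle at (218,142) and the reel at (285,141). The side view agrees. Next I'll measure these.

```bash
cat > h.py <<'E'
import cv2,numpy as np
def ray(c,uv,z):
    d=c["rotation"]@np.linalg.inv(c["intrinsics"])@np.array([uv[0],uv[1],1.]); o=np.asarray(c["xyz"])
    return (o+d*(z-o[2])/d[2])
def proj(c,p):
    q=c["intrinsics"]@(c["rotation"].T@(np.asarray(p)-c["xyz"])); return q[:2]/q[2]
def blobs(img,lo,hi,amin=30,roi=None):
    m=cv2.inRange(cv2.cvtColor(img,cv2.COLOR_BGR2HSV),lo,hi)
    if roi: 
        k=np.zeros_like(m);k[roi[1]:roi[3],roi[0]:roi[2]]=255;m&=k
    cs,_=cv2.findContours(m,cv2.RETR_EXTERNAL,cv2.CHAIN_APPROX_NONE)
    return m,[x for x in cs if cv2.contourArea(x)>amin]
E
python3 - <<'E'
from h import *
c=dict(np.load("pics/top0.npz")); s=dict(np.load("pics/side0.npz"))
def show(n,c,lo,hi,z,roi,amin=30):
    for x in blobs(c["image"],lo,hi,amin,roi)[1]:
        r=cv2.minAreaRect(x); P=np.array([ray(c,p,z)[:2] for p in cv2.boxPoints(r)])
        e,f=P[1]-P[0],P[2]-P[1]
        print(n,np.round(r[0],1),"xy",P.mean(0).round(4),"sides",np.linalg.norm(e).round(3),np.linalg.norm(f).round(3),"yaw",[round(float(np.degrees(np.arctan2(v[1],v[0]))),1) for v in(e,f)])
t=c
show("green",t,(50,100,40),(75,255,255),.035,(290,180,365,260),500)
show("red",t,(0,150,60),(6,255,255),.035,(355,195,425,270),500)
show("plate",t,(105,120,50),(125,255,255),.012,(225,165,280,228),300)
show("pin top",t,(0,0,130),(180,70,255),.137,(235,180,270,212),20)
show("pin side",s,(0,0,130),(180,70,255),.137,(235,180,258,200),20)
show("sleeves top",t,(0,0,130),(180,60,255),.111,(112,170,190,220),50)
show("sleeves side",s,(0,0,150),(180,60,255),.111,(215,125,256,162),30)
show("carton",t,(8,70,60),(25,255,255),.108,(112,170,190,220),300)
a=cv2.resize(t["image"][165:230,105:285],None,fx=4.4,fy=4.4,interpolation=cv2.INTER_CUBIC)
b=cv2.resize(s["image"][120:240,210:300],None,fx=3,fy=3,interpolation=cv2.INTER_CUBIC)
o=np.zeros((600,800,3),np.uint8); o[:a.shape[0],:a.shape[1]]=a[:,:800]; b=b[:300]; o[290:290+b.shape[0],:b.shape[1]]=b
cv2.imwrite("pics/crop0.png",o)
E
```

```text
green [328.5 221.9] xy [ 0.5324 -0.2039] sides 0.128 0.126 yaw [-83.5, -173.8]
red [389.5 235.8] xy [ 0.4919 -0.3736] sides 0.126 0.127 yaw [-87.1, -177.5]
plate [252.2 196.6] xy [0.6055 0.0075] sides 0.128 0.099 yaw [-13.4, -103.4]
pin top [252. 196.] xy [0.6054 0.0081] sides 0.031 0.031 yaw [-90.6, 179.3]
pin side [245.  190.5] xy [0.6056 0.0028] sides 0.035 0.039 yaw [-8.6, -97.5]
sleeves top [133.5 198. ] xy [0.6041 0.3173] sides 0.057 0.057 yaw [-45.3, -135.6]
sleeves top [164.5 195. ] xy [0.611  0.2366] sides 0.057 0.057 yaw [-45.4, -135.6]
sleeves side [238.8 150.9] xy [0.6122 0.2344] sides 0.067 0.065 yaw [77.8, -27.3]
sleeves side [234.  137.6] xy [0.6041 0.3146] sides 0.061 0.065 yaw [81.5, -19.7]
carton [150.5 194.5] xy [0.6128 0.2736] sides 0.201 0.128 yaw [-90.6, 179.5]
```

View pics/crop0.png

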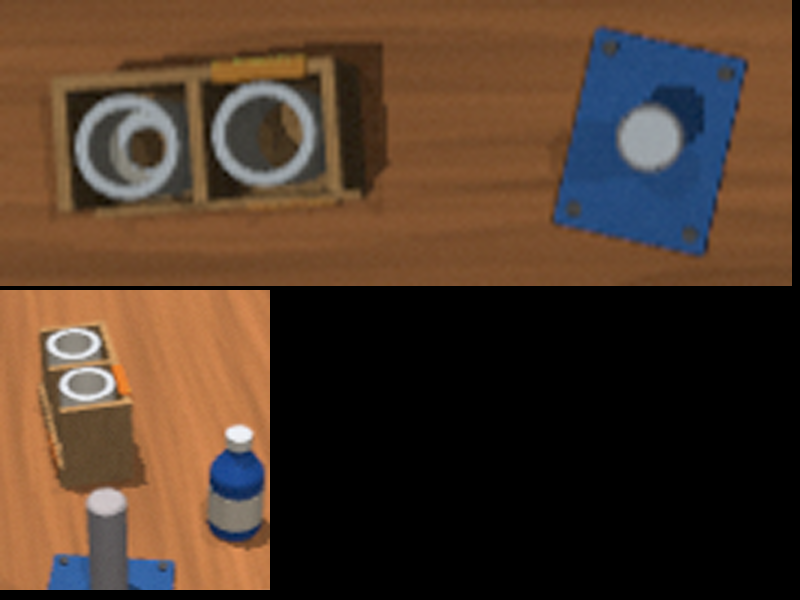

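The crop shows the orange clip over the -y cell, whose bore looks clear, and the flash web in the +y sleeve. Carton yaw is about +3.3°. I'll move above the front wall of the -y sleeve.

```bash
python3 -m inch '[[4,-4,0,-7,8.7],[8,-8,0,-14,6],[12,-12,0,-21,4],[16,-16,0,-28,2.4],[20,-20,0,-35,2.4],[24,-24,0,-42,2.4],[27,-28,0,-49,2.4],[30,-31,0,-56,2.4],[32,-33,0,-63,2.4],[32.9,-33.6,0,-63,2.4]]'; python3 -m inch '[[0,0,0,0,2.4],[0,0,0,0,2.4],[0,0,0,0,2.4]]'
python3 - <<'E'
from rig import readout,cams
from h import *
s=readout.read_state(); c=cams.capture("wrist"); cv2.imwrite("pics/w1.png",c["image"])
np.savez("pics/w1.npz",pos=s["position"],R=s["tcp_rot"],**c); print(s["position"],s["tcp_rot"].round(3),s["opening"],s["time_s"],c["tool_from_camera"].round(4))
E
```

```text
time_s: 0.93
position: [0.5476, 0.2703, 0.2222]
tcp_rot: [[-0.045, 0.999, -0.001], [0.999, 0.045, -0.0], [-0.0, -0.001, -1.0]]
force: [0.2, 0.2, 0.0]
opening: 0.402
grasp_force: 0.0
time_s: 1.18
position: [0.5463, 0.272, 0.2219]
tcp_rot: [[-0.049, 0.999, -0.002], [0.999, 0.049, 0.0], [0.0, -0.002, -1.0]]
force: [-0.2, 0.7, -0.1]
opening: 0.289
grasp_force: 0.0
[0.5462918  0.27201137 0.22190985] [[-0.049  0.999 -0.002]
 [ 0.999  0.049  0.   ]
 [ 0.    -0.002 -1.   ]] 0.28878134657696797 1.1833 [[ 2.000e-04 -9.539e-01 -3.002e-01  8.370e-02]
 [ 1.000e+00 -1.000e-04  1.000e-03 -4.000e-04]
 [-1.000e-03 -3.002e-01  9.539e-01 -1.616e-01]
 [ 0.000e+00  0.000e+00  0.000e+00  1.000e+00]]
```

View pics/w1.png

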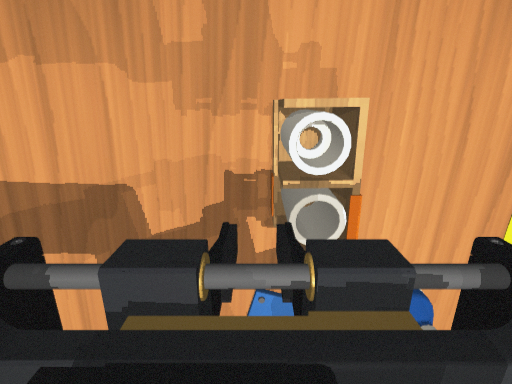

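The wrist view shows the target sleeve's ring at (318,217) and the flash sleeve at (320,143). I'll measure both rings at z=0.111.

```bash
cat >> h.py <<'E'
def wristcam(c,pos,R):
    T=np.asarray(c["tool_from_camera"]); return dict(intrinsics=np.asarray(c["intrinsics"]),rotation=R@T[:3,:3],xyz=pos+R@T[:3,3],image=c["image"])
E
python3 - <<'E'
from h import *
d=dict(np.load("pics/w1.npz")); c=wristcam(d,d["pos"],d["R"])
for v in (150,190):
  for x in blobs(c["image"],(0,0,v),(180,55,255),100,(275,105,358,250))[1]:
    P=np.array([ray(c,p[0],.111)[:2] for p in x]).astype(np.float32); o,r=cv2.minEnclosingCircle(P)
    print(v,cv2.boundingRect(x),np.round(o,4),r)
E
```

```text
150 (289, 193, 58, 52) [0.6118 0.2396] 0.03062681294977665
150 (289, 111, 62, 64) [0.6023 0.3221] 0.03425108641386032
190 (289, 194, 57, 51) [0.612 0.239] 0.030207928270101547
190 (289, 112, 62, 63) [0.605  0.3197] 0.030537838116288185
```

```bash
python3 -m inch '[[2,-1.8,0,0,2.4],[3.87,-3.6,0,0,2.4],[3.87,-3.6,0,0,2.4],[3.87,-3.6,-3,0,2.4],[3.87,-3.6,-6,0,2.4],[3.87,-3.6,-8,0,2.4],[3.87,-3.6,-9,0,2.4],[3.87,-3.6,-9,0,2.4],[3.87,-3.6,-9,0,2.4]]'
python3 - <<'E'
from rig import readout,cams
from h import *
s=readout.read_state(); c=cams.capture("wrist"); cv2.imwrite("pics/w2.png",c["image"])
np.savez("pics/w2.npz",pos=s["position"],R=s["tcp_rot"],**c)
E
```

```text
time_s: 1.98
position: [0.5851, 0.2374, 0.1327]
tcp_rot: [[-0.051, 0.999, -0.0], [0.999, 0.051, 0.0], [0.0, -0.0, -1.0]]
force: [0.2, -0.6, 0.5]
opening: 0.274
grasp_force: 0.0
```

View pics/w2.png

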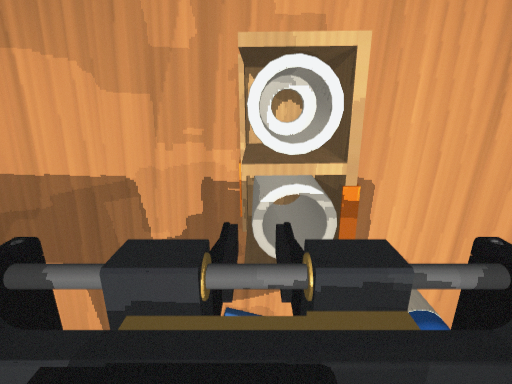

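The left wall of the target ring, at about (258,222), lies between the fingertips at x=237 and x=276. I'll descend and pinch.

```bash
python3 -m inch '[[0,0,-1,0,2.4],[0,0,-2,0,2.4],[0,0,-3,0,2.4],[0,0,-4,0,2.4],[0,0,-5,0,2.4],[0,0,-5.5,0,2.4],[0,0,-5.5,0,2.4]]';python3 -m inch '[[0,0,0,0,1.5],[0,0,0,0,1],[0,0,0,0,0.5],[0,0,0,0,0],[0,0,0,0,0],[0,0,0,0,0],[0,0,0,0,0]]'
```

```text
time_s: 2.62
position: [0.5845, 0.2359, 0.0755]
tcp_rot: [[-0.049, 0.999, -0.004], [0.999, 0.049, -0.001], [-0.001, -0.004, -1.0]]
force: [0.4, -0.5, 0.2]
opening: 0.277
grasp_force: 0.0
time_s: 3.2
position: [0.5859, 0.2363, 0.078]
tcp_rot: [[-0.049, 0.999, 0.001], [0.999, 0.049, 0.0], [0.0, 0.001, -1.0]]
force: [0.2, -0.2, 1.7]
opening: 0.107
grasp_force: 28.1
```

```bash
python3 -m inch '[[0,0,0.5,0,0],[0,0,1.5,0,0],[0,0,3,0,0],[0,0,4.5,0,0],[0,0,6,0,0],[0,0,7.5,0,0],[0,0,9,0,0],[0,0,10.5,0,0],[0,0,11.5,0,0],[0,0,12,0,0]]'; python3 -m inch '[[-1.5,0,0,0,0],[-3.5,0,0,0,0],[-6,-0.5,0,0,0],[-8.5,-1,0,0,0],[-11,-1.5,0,0,0],[-13,-2,0,0,0],[-15,-2.5,0,0,0],[-16,-3,0,0,0],[-16,-3,0,0,0],[-16,-3,0,0,0]]'
python3 - <<'E'
from rig import readout,cams
from h import *
a=cams.capture("side")["image"][100:250,130:330]; b=cams.capture("wrist")["image"]
cv2.imwrite("pics/m3.png",np.hstack([cv2.resize(a,(400,300)),cv2.resize(b,(400,300))]))
E
```

```text
time_s: 4.03
position: [0.5865, 0.2365, 0.1998]
tcp_rot: [[-0.05, 0.999, 0.003], [0.999, 0.05, 0.001], [0.001, 0.003, -1.0]]
force: [0.3, 0.7, -1.4]
opening: 0.109
grasp_force: 28.1
time_s: 4.87
position: [0.4257, 0.2062, 0.1977]
tcp_rot: [[-0.049, 0.999, 0.001], [0.999, 0.049, 0.0], [0.0, 0.001, -1.0]]
force: [1.4, 0.1, -1.0]
opening: 0.106
grasp_force: 28.1
```

View pics/m3.png

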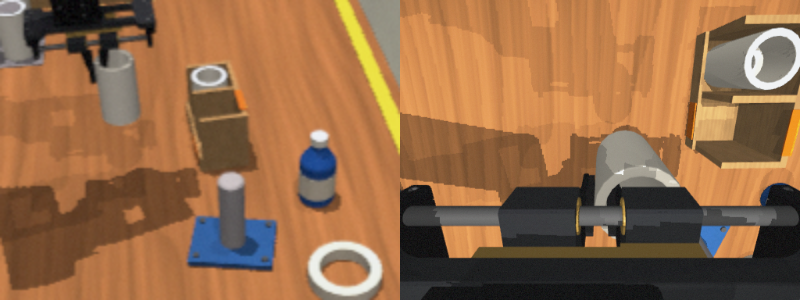

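The sleeve is held upright and clear of the carton, at (118,90) in the left half. I'll lower it to the bare table.

```bash
python3 -m inch '[[0,0,-1.5,0,0],[0,0,-3.5,0,0],[0,0,-5.5,0,0],[0,0,-7.5,0,0],[0,0,-9.5,0,0],[0,0,-11,0,0],[0,0,-11.6,0,0],[0,0,-11.9,0,0],[0,0,-11.9,0,0],[0,0,-11.9,0,0]]';python3 -m inch '[[0,0,-0.2,0,0],[0,0,-0.3,0,0],[0,0,-0.4,0,0],[0,0,-0.5,0,0],[0,0,-0.5,0,0]]'
```

```text
time_s: 5.8
position: [0.4267, 0.2065, 0.079]
tcp_rot: [[-0.049, 0.999, 0.001], [0.999, 0.049, 0.0], [0.0, 0.001, -1.0]]
force: [0.1, 0.1, -0.7]
opening: 0.109
grasp_force: 28.1
time_s: 6.22
position: [0.4257, 0.2062, 0.0737]
tcp_rot: [[-0.049, 0.999, 0.0], [0.999, 0.049, 0.0], [0.0, 0.0, -1.0]]
force: [0.3, -0.4, -1.9]
opening: 0.107
grasp_force: 28.1
```

```bash
python3 -m inch '[[0,0,-0.1,0,0],[0,0,-0.2,0,0],[0,0,-0.2,0,0]]';python3 -m inch '[[0,0,-0.1,0,0],[0,0,-0.1,0,0]]'
```

```text
time_s: 6.47
position: [0.4255, 0.2063, 0.072]
tcp_rot: [[-0.049, 0.999, -0.0], [0.999, 0.049, 0.0], [0.0, -0.0, -1.0]]
force: [-0.9, -0.1, 3.5]
opening: 0.107
grasp_force: 28.2
time_s: 6.63
position: [0.4256, 0.2063, 0.0719]
tcp_rot: [[-0.05, 0.999, 0.0], [0.999, 0.05, 0.0], [0.0, 0.0, -1.0]]
force: [-3.0, -1.5, 14.2]
opening: 0.109
grasp_force: 28.2
```

```bash
python3 -m inch '[[0,0,0.1,0,1.1],[0,0,0.1,0,1.6],[0,0,0.1,0,2.2],[0,0,0.1,0,2.4],[0,0,0.1,0,2.4],[0,0,1.5,0,2.4],[0,0,3.5,0,2.4],[0,0,6,0,2.4],[0,0,9,0,2.4],[0,0,12,0,2.4]]';python3 -m inch '[[0,0,0,0,8.7],[-1,0,0,0,8.7],[-1,0,0,0,8.7]]'
python3 - <<'E'
from rig import readout,cams
from h import *
s=readout.read_state(); d=cams.capture("wrist"); c=wristcam(d,s["position"],s["tcp_rot"])
t=cams.capture("top"); np.savez("pics/top4.npz",**t)
print(s["position"])
for n,c,roi in(("w",c,(200,100,512,240)),("t",t,(120,200,230,330))):
 for v in (150,175):
  for x in blobs(c["image"],(0,0,v),(180,50,255),80,roi)[1]:
    P=np.array([ray(c,p[0],.105)[:2] for p in x]).astype(np.float32); o,r=cv2.minEnclosingCircle(P)
    print(n,v,cv2.boundingRect(x),np.round(o,4),r)
a=c["image"]if 0 else t["image"][190:340,100:300]
cv2.imwrite("pics/m4.png",np.hstack([cv2.resize(a,(400,300)),cv2.resize(d["image"],(400,300))]))
E
```

```text
time_s: 7.47
position: [0.425, 0.2061, 0.1912]
tcp_rot: [[-0.049, 0.999, -0.002], [0.999, 0.049, -0.0], [-0.0, -0.002, -1.0]]
force: [1.2, -0.8, 0.8]
opening: 0.275
grasp_force: 0.0
time_s: 7.72
position: [0.4124, 0.2059, 0.1897]
tcp_rot: [[-0.05, 0.999, -0.004], [0.999, 0.05, -0.001], [-0.001, -0.004, -1.0]]
force: [-0.4, -0.3, -0.9]
opening: 0.425
grasp_force: 0.0
[0.41244665 0.20587945 0.1897233 ]
w 150 (267, 147, 65, 78) [0.4479 0.2169] 0.03896709904074669
w 150 (469, 100, 43, 16) [0.6039 0.2965] 0.019312987104058266
w 175 (267, 163, 65, 62) [0.4514 0.2093] 0.030661771073937416
w 175 (470, 100, 42, 16) [0.6043 0.2965] 0.018907731398940086
```

View pics/m4.png

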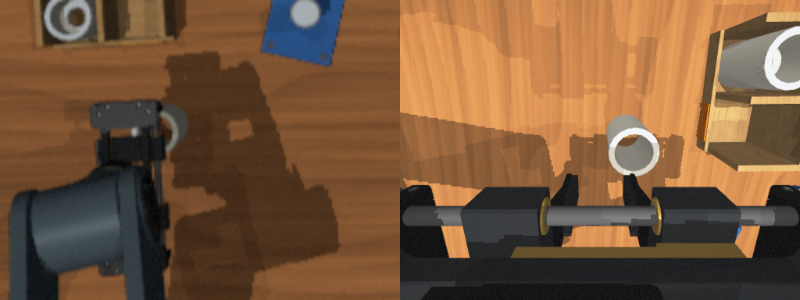

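Both halves show the sleeve standing freely. The wrist ring is at (634,152) in the picture, which gives (0.451,0.208) with radius 30.7 mm. I'll centre the open fingers over it.

```bash
python3 -m inch '[[1,0,0,0,8.7],[3,0.1,0,0,8.7],[3.7,0.1,0,0,8.7],[3.7,0.1,0,0,8.7],[3.7,0.1,0,0,8.7],[3.7,0.1,0,0,8.7],[3.7,0.1,0,0,8.7]]'
python3 - <<'E'
from rig import readout,cams
from h import *
s=readout.read_state(); d=cams.capture("wrist"); c=wristcam(d,s["position"],s["tcp_rot"])
print(s["position"],s["opening"])
for v in (160,175,190):
  for x in blobs(c["image"],(0,0,v),(180,50,255),80,(180,100,330,300))[1]:
    P=np.array([ray(c,p[0],.105)[:2] for p in x]).astype(np.float32); o,r=cv2.minEnclosingCircle(P)
    print(v,cv2.boundingRect(x),np.round(o,4),r)
E
```

```text
time_s: 8.4
position: [0.4516, 0.2071, 0.1902]
tcp_rot: [[-0.05, 0.999, -0.002], [0.999, 0.05, -0.0], [-0.0, -0.002, -1.0]]
force: [0.4, -0.7, -0.6]
opening: 0.974
grasp_force: 0.0
[0.45155555 0.20711294 0.1901667 ] 0.9742612211097335
160 (225, 162, 65, 63) [0.4517 0.2093] 0.03083130344748497
175 (225, 162, 65, 63) [0.4517 0.2092] 0.03070712462067604
190 (225, 163, 65, 62) [0.4515 0.209 ] 0.030536886304616928
```

```bash
python3 -m inch '[[0,0.1,-2,0,8.7],[0,0.1,-4,0,8.7],[0,0.1,-6,0,8.7],[0,0.1,-8,0,8.7],[0,0.1,-10,0,8.7],[0,0.1,-11.5,0,8.7],[0,0.1,-12.1,0,8.7],[0,0.1,-12.1,0,8.7],[0,0.1,-12.1,0,8.7]]'; python3 -m inch '[[0,0,0,0,7.5],[0,0,0,0,6.8],[0,0,0,0,6.5],[0,0,0,0,6.2],[0,0,0,0,5.5],[0,0,0,0,5.5],[0,0,0,0,5.5],[0,0,0,0,5.5]]'
```

```text
time_s: 9.2
position: [0.4526, 0.2083, 0.0698]
tcp_rot: [[-0.05, 0.999, -0.0], [0.999, 0.05, 0.0], [0.0, -0.0, -1.0]]
force: [0.2, 0.4, -0.5]
opening: 0.999
grasp_force: 0.0
time_s: 9.87
position: [0.4526, 0.2083, 0.07]
tcp_rot: [[-0.05, 0.999, 0.0], [0.999, 0.05, 0.0], [0.0, 0.0, -1.0]]
force: [-0.6, 0.6, 5.6]
opening: 0.711
grasp_force: 30.0
```

Gripped at 61.9 mm. I'll lift and carry it past the pin, then measure the pin with the wrist camera.

```bash
python3 -m inch '[[0,0,0.5,0,5.5],[0,0,2,0,5.5],[0,0,4,0,5.5],[0,0,6,0,5.5],[0,0,8.5,0,5.5],[0,0,11,0,5.5],[0,0,13.5,0,5.5],[0,0,15.5,0,5.5],[0,0,16.5,0,5.5],[0,0,17,0,5.5]]';python3 -m inch '[[0.5,-1.5,0,0,5.5],[2,-4,0,0,5.5],[4,-7,0,0,5.5],[6,-10,0,0,5.5],[8,-13,0,0,5.5],[10,-16,0,0,5.5],[12,-19,0,0,5.5],[14,-22,0,0,5.5],[15,-24,0,0,5.5],[15.3,-26,0,0,5.5]]';python3 -m inch '[[0,0,0,0,5.5],[0,0,0,0,5.5],[0,0,0,0,5.5]]'
python3 - <<'E'
from rig import readout,cams
from h import *
s=readout.read_state(); d=cams.capture("wrist"); c=wristcam(d,s["position"],s["tcp_rot"])
print(s["position"]); np.savez("pics/w5.npz",pos=s["position"],R=s["tcp_rot"],**d)
cv2.imwrite("pics/w5.png",d["image"])
E
```

```text
time_s: 10.7
position: [0.4535, 0.2084, 0.2413]
tcp_rot: [[-0.049, 0.999, 0.003], [0.999, 0.049, 0.001], [0.001, 0.003, -1.0]]
force: [0.5, -0.3, -1.1]
opening: 0.714
grasp_force: 30.0
time_s: 11.53
position: [0.6071, -0.0539, 0.2381]
tcp_rot: [[-0.048, 0.999, -0.0], [0.999, 0.048, 0.0], [0.0, -0.0, -1.0]]
force: [0.9, -0.2, -1.8]
opening: 0.714
grasp_force: 30.0
time_s: 11.78
position: [0.6046, -0.051, 0.2385]
tcp_rot: [[-0.049, 0.999, -0.003], [0.999, 0.049, 0.001], [0.002, -0.003, -1.0]]
force: [-0.3, 0.1, -1.2]
opening: 0.717
grasp_force: 30.0
[ 0.60463853 -0.05103452  0.23848979]
```

View pics/w5.png

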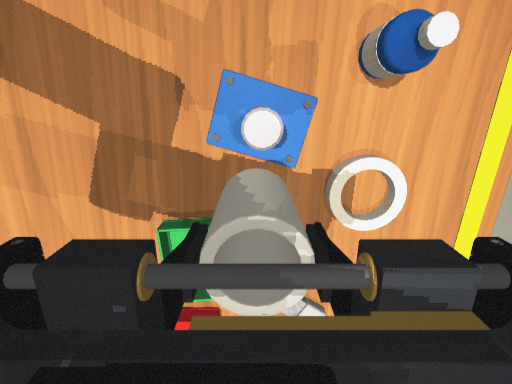

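The wrist view shows the pin's top at (263,128), and the sleeve held upright with its lower silhouette edge at (256,170).

Run:
```python
from h import *
d=dict(np.load("pics/w5.npz")); c=wristcam(d,d["pos"],d["R"])
for v in(170,200):
  for x in blobs(c["image"],(0,0,v),(180,60,255),80,(230,95,295,160))[1]:
    P=np.array([ray(c,p[0],.137)[:2] for p in x]).astype(np.float32); o,r=cv2.minEnclosingCircle(P); print("pin",v,o.__repr__(),r)
m=cv2.inRange(cv2.cvtColor(c["image"],cv2.COLOR_BGR2HSV),(0,0,70),(180,45,255))
zb=d["pos"][2]-.0695
pts=[]
for u in range(225,290,4):
    col=np.where(m[160:215,u])[0]
    if len(col): pts.append(ray(c,(u,160+col[0]),zb)[:2])
pts=np.array(pts); 
from scipy.optimize import least_squares
f=least_squares(lambda q:np.hypot(*(pts-q).T)-.031,[d["pos"][0],d["pos"][1]],loss="soft_l1",f_scale=.001)
print("bottom centre",f.x,"resid",(f.fun*1000).round(1),"tcp",d["pos"])
```

```text
pin 170 (0.6061758995056152, 0.0096725570037961) 0.019662173464894295
pin 200 (0.606589674949646, 0.010704774409532547) 0.018693329766392708
bottom centre [ 0.60398922 -0.05205169] resid [-0.3 -0.2 -0.1  0.  -0.   0.4 -0.4 -0.  -0.1 -0.7  8.3  8.3 -0.8 -0.5
 -0.9 -0.5 16.4] tcp [ 0.60463853 -0.05103452  0.23848979]
```

```bash
python3 -m inch '[[0,1,0,0,5.5],[0.1,3,0,0,5.5],[0.1,5,0,0,5.5],[0.1,6,0,0,5.5],[0.1,6,0,0,5.5],[0.1,6,-1,0,5.5],[0.1,6,-2,0,5.5],[0.1,6,-2.8,0,5.5],[0.1,6,-2.8,0,5.5],[0.1,6,-2.8,0,5.5]]';python3 -m inch '[[0,0,-0.2,0,5.5],[0,0,-0.4,0,5.5],[0,0,-0.6,0,5.5],[0,0,-0.8,0,5.5],[0,0,-1,0,5.5],[0,0,-1.2,0,5.5],[0,0,-1.2,0,5.5]]'
```

```text
time_s: 12.67
position: [0.6059, 0.0075, 0.2101]
tcp_rot: [[-0.048, 0.999, -0.003], [0.999, 0.048, 0.0], [0.0, -0.003, -1.0]]
force: [-0.1, -0.1, -1.4]
opening: 0.718
grasp_force: 30.0
time_s: 13.25
position: [0.6064, 0.0083, 0.1991]
tcp_rot: [[-0.05, 0.999, -0.001], [0.999, 0.05, 0.0], [0.0, -0.001, -1.0]]
force: [-0.6, 1.3, -1.2]
opening: 0.718
grasp_force: 30.0
```

It's on the pin with no contact force. I'll lower gently.

```bash
python3 -m inch '[[0,0,-0.4,0,5.5],[0,0,-0.8,0,5.5],[0,0,-1.2,0,5.5],[0,0,-1.6,0,5.5],[0,0,-2,0,5.5],[0,0,-2.4,0,5.5],[0,0,-2.8,0,5.5],[0,0,-3.2,0,5.5],[0,0,-3.4,0,5.5],[0,0,-3.6,0,5.5]]';python3 -m inch '[[0,0,-0.2,0,5.5],[0,0,-0.4,0,5.5],[0,0,-0.6,0,5.5],[0,0,-0.8,0,5.5],[0,0,-1,0,5.5],[0,0,-1.2,0,5.5],[0,0,-1.2,0,5.5]]'
```

```text
time_s: 14.08
position: [0.6066, 0.0082, 0.1632]
tcp_rot: [[-0.049, 0.999, -0.0], [0.999, 0.049, 0.0], [0.0, -0.0, -1.0]]
force: [0.9, -0.2, -1.7]
opening: 0.716
grasp_force: 30.0
time_s: 14.67
position: [0.6064, 0.0083, 0.1511]
tcp_rot: [[-0.049, 0.999, -0.001], [0.999, 0.049, 0.0], [0.0, -0.001, -1.0]]
force: [0.2, -1.0, -0.9]
opening: 0.713
grasp_force: 30.0
```

It has passed the flash stop height of about 0.1575, so the bore is clear. I'll continue towards home.

```bash
python3 -m inch '[[0,0,-0.5,0,5.5],[0,0,-1.2,0,5.5],[0,0,-1.9,0,5.5],[0,0,-2.6,0,5.5],[0,0,-3.3,0,5.5],[0,0,-4,0,5.5],[0,0,-4.7,0,5.5],[0,0,-5.4,0,5.5],[0,0,-6,0,5.5],[0,0,-6.4,0,5.5]]';python3 -m inch '[[0,0,-0.1,0,5.5],[0,0,-0.2,0,5.5],[0,0,-0.3,0,5.5],[0,0,-0.3,0,5.5]]'
```

```text
time_s: 15.5
position: [0.6063, 0.0083, 0.0865]
tcp_rot: [[-0.049, 0.999, -0.001], [0.999, 0.049, 0.0], [0.0, -0.001, -1.0]]
force: [-0.2, 0.5, -0.7]
opening: 0.716
grasp_force: 30.0
time_s: 15.83
position: [0.6069, 0.0082, 0.0847]
tcp_rot: [[-0.049, 0.999, 0.001], [0.999, 0.049, -0.0], [-0.0, 0.001, -1.0]]
force: [0.3, -0.3, -0.6]
opening: 0.715
grasp_force: 30.0
```

```bash
python3 -m inch '[[0,0,-0.1,0,5.5],[0,0,-0.2,0,5.5],[0,0,-0.2,0,5.5]]'
```

```text
time_s: 16.08
position: [0.6067, 0.0082, 0.0826]
tcp_rot: [[-0.049, 0.999, 0.0], [0.999, 0.049, -0.0], [-0.0, 0.0, -1.0]]
force: [0.6, -0.1, -1.5]
opening: 0.713
grasp_force: 30.0
```

```bash
python3 -m inch '[[0,0,-0.1,0,5.5],[0,0,-0.1,0,5.5]]'; python3 -m inch '[[0,0,-0.1,0,5.5],[0,0,-0.1,0,5.5]]'
```

```text
time_s: 16.25
position: [0.6068, 0.0082, 0.0821]
tcp_rot: [[-0.049, 0.999, 0.0], [0.999, 0.049, -0.0], [-0.0, 0.0, -1.0]]
force: [0.0, -0.1, 2.3]
opening: 0.714
grasp_force: 30.0
time_s: 16.42
position: [0.6068, 0.0082, 0.082]
tcp_rot: [[-0.05, 0.999, 0.001], [0.999, 0.05, -0.0], [-0.0, 0.001, -1.0]]
force: [-1.9, -0.1, 9.0]
opening: 0.715
grasp_force: 30.0
```

Contact is at TCP z=0.082, which is the home height (0.012+0.070). I'll let go and check.

```bash
python3 -m inch '[[0,0,0.1,0,6.5],[0,0,0.1,0,7.2],[0,0,0.1,0,8],[0,0,0.1,0,8.7],[0,0,0.1,0,8.7],[0,0,0.1,0,8.7],[0,0,0.1,0,8.7],[0,0,0.1,0,8.7],[0,0,0.1,0,8.7],[0,0,0.1,0,8.7]]';python3 -m inch '[[0,0,0,0,8.7],[0,0,0,0,8.7],[0,0,0,0,8.7],[0,0,0,0,8.7],[0,0,0,0,8.7],[0,0,0,0,8.7]]'
python3 - <<'E'
from rig import cams
from h import *
a=cams.capture("side")["image"][130:250,170:330]
cv2.imwrite("pics/m6.png",cv2.resize(a,(640,480),interpolation=cv2.INTER_CUBIC))
E
```

```text
time_s: 17.25
position: [0.6067, 0.0082, 0.0815]
tcp_rot: [[-0.049, 0.999, -0.0], [0.999, 0.049, 0.0], [0.0, -0.0, -1.0]]
force: [-1.0, 0.4, 0.5]
opening: 0.999
grasp_force: 0.0
time_s: 17.75
position: [0.6067, 0.0082, 0.0816]
tcp_rot: [[-0.049, 0.999, 0.0], [0.999, 0.049, -0.0], [-0.0, 0.0, -1.0]]
force: [0.2, 0.0, 0.1]
opening: 1.002
grasp_force: 0.0
```

View pics/m6.png

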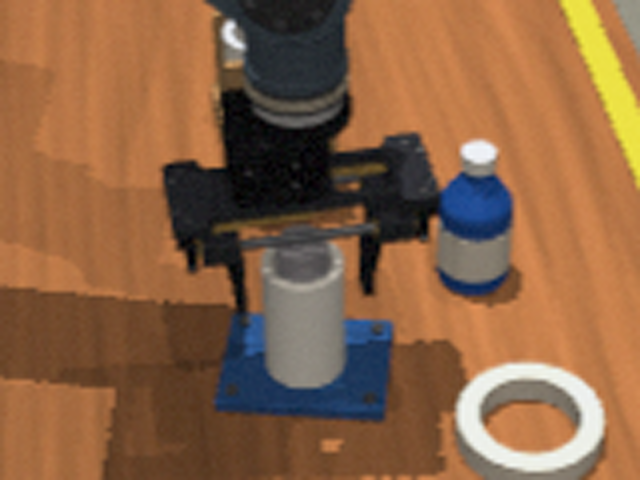

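The sleeve sits fully home on the blue plate at (305,370), free of the open fingers, so it goes in the green tray. I'll regrip and lift off.

```bash
python3 -m inch '[[0,0,0,0,7.5],[0,0,0,0,6.8],[0,0,0,0,6.5],[0,0,0,0,6.2],[0,0,0,0,5.5],[0,0,0,0,5.5],[0,0,0,0,5.5],[0,0,0,0,5.5]]';python3 -m inch '[[0,0,0.3,0,5.5],[0,0,1,0,5.5],[0,0,2.5,0,5.5],[0,0,4,0,5.5],[0,0,6,0,5.5],[0,0,8,0,5.5],[0,0,10,0,5.5],[0,0,12,0,5.5],[0,0,14,0,5.5],[0,0,15,0,5.5]]'
```

```text
time_s: 18.47
position: [0.6065, 0.0082, 0.0815]
tcp_rot: [[-0.049, 0.999, -0.0], [0.999, 0.049, 0.0], [0.0, -0.0, -1.0]]
force: [-0.9, 0.4, 0.4]
opening: 0.714
grasp_force: 30.0
time_s: 19.3
position: [0.6079, 0.0081, 0.2347]
tcp_rot: [[-0.049, 0.999, 0.005], [0.999, 0.05, -0.001], [-0.001, 0.005, -1.0]]
force: [-0.3, -0.1, -1.7]
opening: 0.714
grasp_force: 30.0
```

```bash
python3 -m inch '[[0,0,0,0,5.5],[-0.5,-1,0,0,5.5],[-1.5,-4,0,0,5.5],[-2.5,-7,0,0,5.5],[-3.5,-10,0,0,5.5],[-4.5,-13,0,0,5.5],[-5.5,-16,0,0,5.5],[-6.5,-19,0,0,5.5],[-7.2,-20.5,0,0,5.5],[-7.4,-21.2,0,0,5.5]]';python3 -m inch '[[0,0,0,0,5.5],[0,0,-1.5,0,5.5],[0,0,-3.5,0,5.5],[0,0,-6,0,5.5],[0,0,-8.5,0,5.5],[0,0,-11,0,5.5],[0,0,-13,0,5.5],[0,0,-14,0,5.5],[0,0,-14.6,0,5.5],[0,0,-14.6,0,5.5]]'
```

```text
time_s: 20.13
position: [0.53, -0.2063, 0.2296]
tcp_rot: [[-0.046, 0.999, -0.004], [0.999, 0.046, 0.001], [0.001, -0.004, -1.0]]
force: [0.1, 0.7, -0.8]
opening: 0.714
grasp_force: 30.0
time_s: 20.97
position: [0.5323, -0.2026, 0.0843]
tcp_rot: [[-0.05, 0.999, -0.002], [0.999, 0.05, 0.002], [0.002, -0.002, -1.0]]
force: [0.8, 0.4, -1.3]
opening: 0.717
grasp_force: 30.0
```

Floor contact is expected at TCP z of about 0.0735.

```bash
python3 -m inch '[[0,0,-0.2,0,5.5],[0,0,-0.4,0,5.5],[0,0,-0.6,0,5.5],[0,0,-0.8,0,5.5],[0,0,-0.9,0,5.5],[0,0,-0.9,0,5.5]]';python3 -m inch '[[0,0,-0.1,0,5.5],[0,0,-0.1,0,5.5]]';python3 -m inch '[[0,0,-0.1,0,5.5],[0,0,-0.1,0,5.5]]'
```

```text
time_s: 21.47
position: [0.5327, -0.2038, 0.0767]
tcp_rot: [[-0.049, 0.999, 0.0], [0.999, 0.049, -0.0], [-0.0, 0.0, -1.0]]
force: [0.2, -0.0, -1.2]
opening: 0.714
grasp_force: 30.0
time_s: 21.63
position: [0.5327, -0.2038, 0.0755]
tcp_rot: [[-0.049, 0.999, 0.0], [0.999, 0.049, -0.0], [-0.0, 0.0, -1.0]]
force: [-0.7, -0.3, -1.9]
opening: 0.713
grasp_force: 30.0
time_s: 21.8
position: [0.5326, -0.2037, 0.0744]
tcp_rot: [[-0.049, 0.999, -0.0], [0.999, 0.049, 0.0], [0.0, -0.0, -1.0]]
force: [0.3, 0.4, -0.9]
opening: 0.718
grasp_force: 30.0
```

```bash
python3 -m inch '[[0,0,-0.1,0,5.5],[0,0,-0.1,0,5.5]]';python3 -m inch '[[0,0,-0.05,0,5.5],[0,0,-0.05,0,5.5]]'
```

```text
time_s: 21.97
position: [0.5328, -0.2038, 0.0736]
tcp_rot: [[-0.049, 0.999, 0.0], [0.999, 0.049, -0.0], [-0.0, 0.0, -1.0]]
force: [-0.2, 0.3, -1.6]
opening: 0.715
grasp_force: 30.0
time_s: 22.13
position: [0.5328, -0.2039, 0.0735]
tcp_rot: [[-0.049, 0.999, 0.0], [0.999, 0.049, -0.0], [-0.0, 0.0, -1.0]]
force: [-0.7, 0.4, 2.9]
opening: 0.711
grasp_force: 30.0
```

It's down. I'll release, rise and verify.

```bash
python3 -m inch '[[0,0,0,0,6.5],[0,0,0,0,7],[0,0,0,0,7.6],[0,0,0,0,7.8],[0,0,0,0,7.8],[0,0,0,0,7.8],[0,0,2,0,7.8],[0,0,5,0,7.8],[0,0,9,0,7.8],[0,0,13,0,7.8]]';python3 -m inch '[[0,4,1,0,7.8],[0,8,1,0,7.8],[0,12,1,0,7.8],[-2,15,1,0,7.8],[-4,18,1,0,7.8],[-6,20,1,0,7.8],[-6,20,1,0,7.8],[-6,20,1,0,7.8],[-6,20,1,0,7.8]]'
python3 - <<'E'
from rig import cams
from h import *
a=cams.capture("top")["image"][120:300,90:430]; b=cams.capture("side")["image"][110:370,150:380]
o=np.zeros((600,800,3),np.uint8); o[:265,:500]=cv2.resize(a,(500,265)); o[270:600,:292]=cv2.resize(b,(292,330))
cv2.imwrite("pics/m7.png",o)
E
```

```text
time_s: 22.97
position: [0.5318, -0.2033, 0.2035]
tcp_rot: [[-0.049, 0.999, -0.002], [0.999, 0.049, 0.002], [0.002, -0.002, -1.0]]
force: [1.8, -0.6, 0.1]
opening: 0.9
grasp_force: 0.0
time_s: 23.72
position: [0.4737, -0.0042, 0.2134]
tcp_rot: [[-0.05, 0.999, 0.002], [0.999, 0.05, -0.001], [-0.001, 0.002, -1.0]]
force: [-0.1, 0.3, -0.5]
opening: 0.899
grasp_force: 0.0
```

View pics/m7.png

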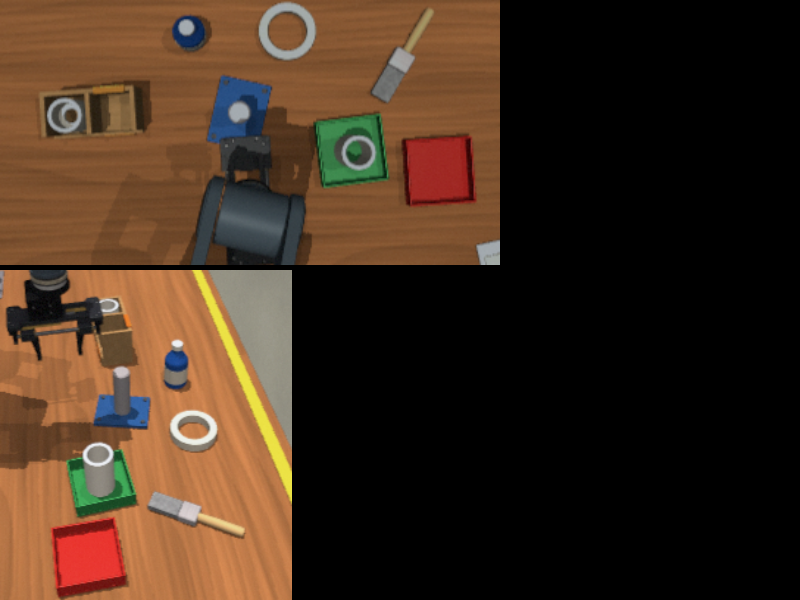

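The sleeve stands upright in the green tray, at (358,152) in the top view and (98,470) in the side view. The other sleeve is still in its cell and nothing else has moved.

```bash
python3 -c "
from rig import bot
print(bot.hand_in())"
```

```text
the job is handed in; nothing more can be done
None
```

The sleeve from the orange-tab cell went fully home on the gauge pin, so I stood it upright in the green tray and handed the job in at about 24 s of robot time.

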